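# Top up the tape eraser and hold its dial on the third step

## Robot

A 6-joint arm with a two-finger parallel gripper is mounted at the origin on the work surface. World frame = base frame: x ahead of the robot, y to its left, z up, the work surface at z = 0. Lengths are in mm, angles in rad, forces in N, time in s.
With the tool pointing down it reaches from about 275 to 1000 mm from the base axis. Payload 8.4 kg.
Tool frame: the origin (TCP) lies on the mounting face of the last link; the fingertips stand 173 mm ahead of it and the grasp point (between the pads) lies 155 mm ahead of it; z points along the fingers, y is the line along which they close (so a half turn about z gives the same grasp; the last joint's range is limited). The gripper opens to 85 mm and grips with 20 to 120 N. Pads are 22 mm wide; open, the fingers measure 114 mm over their backs; the gripper's body (76 mm by 85 mm) begins 54 mm behind the grasp point. The pads swing forward as they close: fully open they stand 13 mm farther back than shut.
Start: joints at [-0.002, 0.353, 1.633, -0, 1.155, -0.002], TCP at [625.004, -0, 404.681] pointing down, gripper open.
Joint ranges: [-2.63, 2.63], [-0.92, 2.1], [0.06, 2.66], [-1.3, 4.44], [0, 2.69], [-3.02, 3.02]. Speed limits (rad/s): [2.22, 2.22, 2.79, 3.14, 3.14, 3.14].

## Interface

Orientations are given as [roll, pitch, yaw] about the fixed x, y, z axes, in that order (R = Rz(yaw) Ry(pitch) Rx(roll)).
In Python, from rig import r gives the robot as it stands.
- The arm moves only by the tool apply_moves, never from a script. Its argument "deltas" is a list of rows, each an object with "claw": the gripper command: -1 is fully open, 1 is shut, values between are in proportion; "delta_pos": the shift along the tool's x, y, z in cm, a list of three; "yaw": the turn about the tool's z in rad. In form: [{"claw": claw, "delta_pos": [tx, ty, tz], "yaw": yaw}, ...]. A call has 1 to 8 rows; each row shifts and turns the commanded pose from where the row before left it, along the tool's axes as they then stand; what a row does not reach is not made up. A row lasts 1/8 s, in which the tool goes at most 62.5 mm and 10.7 degrees, less where a joint would pass 70% of its speed; a pose out of reach is approached as far as the arm can. A call with a gripper value outside its range is refused whole. The fingers move at their own pace and stop on an object; "grip_force" is the grip in N (left out, the last holds). Time passes only in rows, so rows that do not move let the fingers close. It gives the time, the measured TCP pose, the force, the opening and the grip force at its end, in the units of the state.
- r.sense(): the state, without advancing time (a new reading comes with each control period).
- r.grab_frame(name): name is "scene" or "side" or "wrist"; returns a dict with "img" (480x640x3 uint8, blue, green, red), "z_map" (480x640 float32, mm along the optical axis (not along the pixel's ray), 0 where there is no reading), "fx", "fy", "cx", "cy" (pixels), "dist" ([k1, k2, p1, p2, k3] as OpenCV has them; the pictures are not rectified), "eye" and "rotation" of the camera in the world; the wrist camera has in their place "T_tool_cam" (4x4, takes a point from camera to tool coordinates, whose origin is the TCP and whose axes are the flange's). Camera axes: x right, y up, looking along -z (the intrinsics and any distortion apply to the point x, -y, -z); pixel columns grow to the right and rows downward; lengths in mm; the calibration is good to about 2 mm. A picture is of the moment at which its call begins: read the wrist's pose just before it.
- r.sign_off(): hands the job in; it is judged then, once.
The state is a dict: "clock": time; "qpos": joint angles; "qvel": joint speeds; "joint_efforts": joint torques, N m; "eef_pos": TCP position; "tcp_rot": TCP orientation; "contact_force": force on the tool from outside, world axes, zero at the start; "wrist_torque": the same for the moment, N m; "opening": opening from 0.0 (shut) to 1.0 (fully open); "grasp_force": force on a finger pad.
Only numpy, scipy, OpenCV 4.12 (cv2) and the standard library are available. Lean on these libraries where they do the work, as an engineer would, in place of code of your own. Each camera call takes 0.05 s, during which the arm holds its last target. There are 200 camera calls.

## Task

Top up the tape eraser: lower a spare cartridge from the blue tray into every empty bay until it stands fully home, leave the cartridges that are already loaded and any spare not needed where they are, and do not drop or knock anything over. When all the bays are full, turn the spring-return dial clockwise past its first two clicks to the third (three red dots) and hold it there against its spring; it runs only while held, so finish while you are still holding the dial at the third click.

Things in the scene. Friction and masses are not known exactly. Their poses are not given: they have to be found in the camera images.
- eraser: Bench tape eraser, fixed: light-grey box 213 mm (x) by 400 mm (y) by 100 mm high; black deck with five slot-shaped bays side by side at its +y end, dial on top at its -y end. Origin: centre of its underside; z up, yaw within 0.2 rad; it stands left or right of the tray. Three bays hold cartridges at the start, two are empty; which ones varies.
- bay0 (a point): Bay 0 (bay0 nearest the dial, bay4 farthest, 52 mm apart): centre of its flat floor, 35 mm below the deck. A slot 110 mm long (x) and 26 mm wide (y) with a rounded lip 6 mm wide, 3 mm proud, round its mouth. A cartridge is home with its underside on this floor; 67 mm of it then shows above the deck.
- bay1 (a point): Bay 1 (bay0 nearest the dial, bay4 farthest, 52 mm apart): centre of its flat floor, 35 mm below the deck. A slot 110 mm long (x) and 26 mm wide (y) with a rounded lip 6 mm wide, 3 mm proud, round its mouth. A cartridge is home with its underside on this floor; 67 mm of it then shows above the deck.
- bay2 (a point): Bay 2 (bay0 nearest the dial, bay4 farthest, 52 mm apart): centre of its flat floor, 35 mm below the deck. A slot 110 mm long (x) and 26 mm wide (y) with a rounded lip 6 mm wide, 3 mm proud, round its mouth. A cartridge is home with its underside on this floor; 67 mm of it then shows above the deck.
- bay3 (a point): Bay 3 (bay0 nearest the dial, bay4 farthest, 52 mm apart): centre of its flat floor, 35 mm below the deck. A slot 110 mm long (x) and 26 mm wide (y) with a rounded lip 6 mm wide, 3 mm proud, round its mouth. A cartridge is home with its underside on this floor; 67 mm of it then shows above the deck.
- bay4 (a point): Bay 4 (bay0 nearest the dial, bay4 farthest, 52 mm apart): centre of its flat floor, 35 mm below the deck. A slot 110 mm long (x) and 26 mm wide (y) with a rounded lip 6 mm wide, 3 mm proud, round its mouth. A cartridge is home with its underside on this floor; 67 mm of it then shows above the deck.
- loaded0: Data cartridge, dark grey, 105.4 mm long (x), 21.5 mm thick (y), 102 mm high (z), 0.16 to 0.26 kg, standing on edge, yellow spine label on top; origin at the centre of its underside. All are alike; either way round is right. Already in one of the eraser's bays.
- loaded1: Data cartridge, dark grey, 105.4 mm long (x), 21.5 mm thick (y), 102 mm high (z), 0.16 to 0.26 kg, standing on edge, yellow spine label on top; origin at the centre of its underside. All are alike; either way round is right. Already in one of the eraser's bays.
- loaded2: Data cartridge, dark grey, 105.4 mm long (x), 21.5 mm thick (y), 102 mm high (z), 0.16 to 0.26 kg, standing on edge, yellow spine label on top; origin at the centre of its underside. All are alike; either way round is right. Already in one of the eraser's bays.
- spare0: Data cartridge, dark grey, 105.4 mm long (x), 21.5 mm thick (y), 102 mm high (z), 0.16 to 0.26 kg, standing on edge, yellow spine label on top; origin at the centre of its underside. All are alike; either way round is right. A spare, standing in one slot of the blue tray.
- spare1: Data cartridge, dark grey, 105.4 mm long (x), 21.5 mm thick (y), 102 mm high (z), 0.16 to 0.26 kg, standing on edge, yellow spine label on top; origin at the centre of its underside. All are alike; either way round is right. A spare, standing in one slot of the blue tray.
- spare2: Data cartridge, dark grey, 105.4 mm long (x), 21.5 mm thick (y), 102 mm high (z), 0.16 to 0.26 kg, standing on edge, yellow spine label on top; origin at the centre of its underside. All are alike; either way round is right. A spare, standing in one slot of the blue tray.
- tray: Blue plastic tray, fixed, 150 mm (x) by 170 mm (y) by 30 mm high, three slots 110 mm (x) by 26 mm (y), 20 mm deep and 52 mm apart along y, one spare standing in each; a spare's underside is 10 mm and its top 112 mm above the table. Origin: centre of its underside.
- dial (a joint): Spring-return dial, rad: 0 at its rest stop, growing clockwise seen from above. Clicks (detents) at 0.4, 0.8 and 1.2, end stop at 1.3. Let go, it always springs back to 0. It takes about 0.12 N m to start it, up to 0.21 N m between clicks, about 0.18 N m to hold it at the third.
- dial_grip (a point): On the dial's axis, 9 mm below the top of its bar grip; turns with the dial. Bar 48 mm long (point x, to the white pointer), 14 mm thick (y), 32 mm high, on a 52 mm disc; its top is 142 mm above the table, the disc 110 mm. Pointer: at rest 0.6 rad left of eraser x (short white line), third click 0.6 rad right of it (three red dots; one white: first, two yellow: second).
- volume: Bystander: bound volume lying flat beyond the tray, 120 by 165 by 30 mm, loose; origin at the centre of its underside. Leave it alone.
- cup: Bystander: blue cup, 72 mm across, 85 mm high, loose, on the near side of the tray; origin at the centre of its underside. Leave it alone.
- stamp: Bystander: red and black date stamp, 60 by 40 by 74 mm, loose, on the near side of the tray; origin at the centre of its underside. Leave it alone.
Not all that is in view belongs to the job. Leave any orange look-alike of the spare0 alone.

How it is judged:
By the outcome, as a careful person would: the job done as asked, in the order asked, and still so for the second after the job is handed in, while the arm keeps its last pose, push and grip.
It also fails if it takes over 72 s, if anything falls off the work surface, if the arm or the gripper's body presses on something with over 40 N, if the wrist force passes 120 N, or if a joint passes its speed limit or range.

## Working session

There is one attempt and no reset: what is moved stays moved. The work goes in short steps, Python scripts to look and compute and a tool call to move; the robot and the scene stay as the last step left them, time stands still between calls to the robot, and variables do not carry over. Pictures are saved under pics/ and viewed, at most 10 in all, crops included, and the job is handed in when it is done.

Besides the shell and the picture viewer there is one more tool, called by a JSON object that holds its "op" and its "data", one argument or row to a line. apply_moves: Moves the arm, as the interface text tells. Its arguments: {"type":"object","properties":{"deltas":{"type":"array"},"grip_force":{"type":"number"}},"required":["deltas"]}

```bash
mkdir -p pics; ls
cat > h.py <<'E'
import numpy as np, cv2
from rig import r
def grab(n):
    s=r.sense(); f=r.grab_frame(n); f['s']=s
    return f
def campose(f):
    if 'eye' in f and f.get('eye') is not None:
        R=np.array(f['rotation'],float); t=np.array(f['eye'],float)
        if R.shape!=(3,3):
            from scipy.spatial.transform import Rotation as Ro
            R=Ro.from_euler('xyz',R).as_matrix() if R.size==3 else Ro.from_quat(R).as_matrix()
        return R,t
    from scipy.spatial.transform import Rotation as Ro
    T=np.eye(4);T[:3,:3]=Ro.from_euler('xyz',f['s']['tcp_rot']).as_matrix();T[:3,3]=f['s']['eef_pos']
    T=T@np.array(f['T_tool_cam']); return T[:3,:3],T[:3,3]
def world(f):
    K=np.array([[f['fx'],0,f['cx']],[0,f['fy'],f['cy']],[0,0,1]],float)
    v,u=np.mgrid[0:480,0:640]
    p=cv2.undistortPoints(np.stack([u,v],-1).reshape(-1,1,2).astype(np.float64),K,np.array(f['dist'],float)).reshape(480,640,2)
    z=f['z_map'].astype(float)
    P=np.stack([p[...,0]*z,-p[...,1]*z,-z],-1)
    R,t=campose(f); W=P@R.T+t; W[z==0]=np.nan
    return W
E
python3 - <<'E'
from h import *
print(r.sense())
fs=[grab('scene'),grab('side')]
for f,n in zip(fs,['scene','side']):
    cv2.imwrite(f'pics/{n}0.png',f['img']); np.savez(f'{n}0.npz',W=world(f),img=f['img'])
    print({k:v for k,v in f.items() if k not in('img','z_map','s')})
E
```

```text
pics
{'clock': 0.0, 'qpos': array([-2.36410872e-03,  3.53682012e-01,  1.63416765e+00, -1.99055795e-05,
        1.15519277e+00, -2.41774864e-03]), 'qvel': array([ 0.00076505, -0.00015483,  0.00079855,  0.00055595,  0.00140399,
        0.00087095]), 'joint_efforts': array([-2.03471049e-03, -6.05236173e+01, -3.42063046e+01, -2.62302356e-04,
        9.48130677e-03,  3.61521288e-06]), 'eef_pos': array([6.24755535e+02, 1.99282906e-02, 4.03926012e+02]), 'tcp_rot': array([-3.14014283e+00,  1.46941519e-05,  1.57085803e+00]), 'contact_force': array([ 0.06527482,  0.53305362, -0.19920323]), 'wrist_torque': array([-0.05734741, -0.01899553,  0.00014389]), 'grasp_force': 0.0, 'opening': 0.996118167945585}
{'fx': 548.4969589355567, 'fy': 548.4969589355567, 'cx': 321.99970248029877, 'cy': 244.56252521841293, 'dist': array([-0.08408088,  0.        ,  0.        ,  0.        ,  0.        ]), 'eye': array([1108.73022819,  176.55824749,  953.60533915]), 'rotation': array([0.64535469, 0.01564892, 1.83018615])}
{'fx': 618.4577074026038, 'fy': 618.4577074026038, 'cx': 318.0191933453017, 'cy': 239.126279640827, 'dist': array([-0.00795478,  0.        ,  0.        ,  0.        ,  0.        ]), 'eye': array([  80.28545789, -569.72516341,  925.34032807]), 'rotation': array([ 0.72459901,  0.00215678, -0.63085945])}
```

View pics/scene0.png

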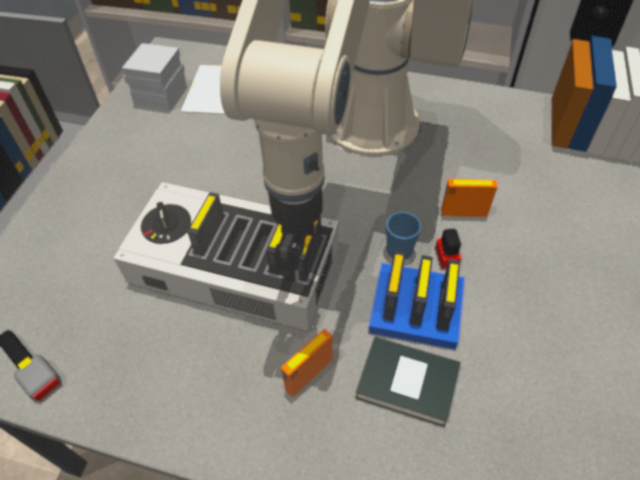

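View pics/side0.png

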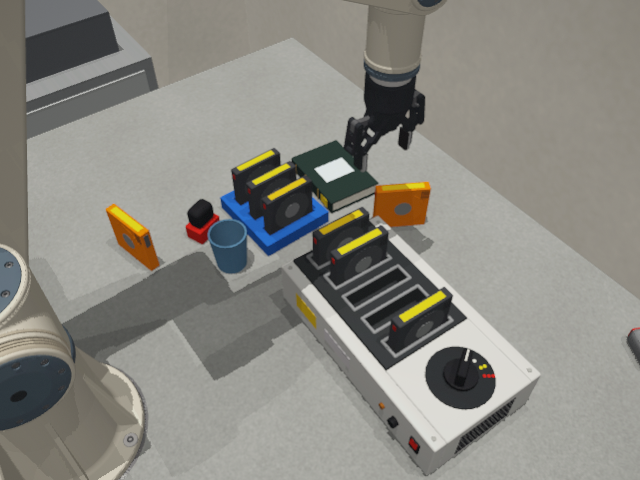

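The eraser (side image) has bay 0 loaded at (420,315), bays 1 and 2 empty at (393,308) and (376,286), and bays 3 and 4 loaded at (358,253) and (341,235). The candidates for a spare are:
- the dark cartridges in the blue tray at (256,163), (272,178) and (288,194), which are the ones I want;
- the orange look-alikes at (132,235) and (403,203), which I will leave;
- the loaded cartridges, which also stay.

Next I measure.

```bash
python3 - <<'E'
from h import *
out=[]
for n in ['side','scene']:
    d=np.load(n+'0.npz');W=d['W'];img=d['img']
    print(n,'table z',np.nanmedian(W[...,2][(abs(W[...,2])<15)]))
    hsv=cv2.cvtColor(img,cv2.COLOR_BGR2HSV)
    y=cv2.inRange(hsv,(24,150,120),(36,255,255))
    k,l,st,c=cv2.connectedComponentsWithStats(y)
    for i in range(1,k):
        if st[i,4]<60: continue
        P=W[l==i];P=P[~np.isnan(P[:,0])]
        zt=np.percentile(P[:,2],80);Q=P[abs(P[:,2]-zt)<5]
        (cx,cy),(a,b),th=cv2.minAreaRect(Q[:,:2].astype(np.float32))
        m=Q[:,:2]-Q[:,:2].mean(0);w,v=np.linalg.eigh(m.T@m);v=v[:,1]
        ang=np.arctan2(v[1],v[0]);ang=(ang+np.pi/2)%np.pi-np.pi/2
        print(np.round(c[i]),st[i,4],'c',np.round([cx,cy],1),'z',round(zt,1),'sz',np.round([a,b],1),'ang %.3f'%ang)
    b=cv2.inRange(hsv,(100,150,80),(125,255,255))>0
    P=W[b];P=P[abs(P[:,2]-30)<4];P=P[(P[:,0]>350)]
    print('tray',cv2.minAreaRect(P[:,:2].astype(np.float32)))
    if n=='side':
        # eraser light deck z~100
        m=(abs(W[...,2]-100)<4)&(W[...,0]>200)
        P=W[m];P=P[(P[:,1]>-400)&(P[:,1]<200)&(P[:,0]<700)]
        print('deck',np.median(P[:,2]),cv2.minAreaRect(P[:,:2].astype(np.float32)))
    else:
        m=(abs(W[...,2]-100)<4);P=W[m];P=P[(P[:,0]>200)&(P[:,0]<750)&(abs(P[:,1])<500)];print('deck',np.median(P[:,2]),cv2.minAreaRect(P[:,:2].astype(np.float32)))
    m=(W[...,2]>136)&(W[...,2]<147)
E
python3 - <<'E'
import cv2
i=cv2.imread('pics/side0.png')[140:400,200:560]
cv2.imwrite('pics/crop1.png',cv2.resize(i,None,fx=2.2,fy=2.2,interpolation=cv2.INTER_CUBIC))
E
```

```text
side table z 2.2038810831693922
[255. 160.] 210 c [526.4 252.3] z 115.8 sz [84.8 18.4] ang 0.042
[271. 174.] 219 c [529.3 201.7] z 115.6 sz [84.  19.4] ang 0.047
[286. 189.] 231 c [530.4 150.4] z 115.4 sz [84.  18.4] ang 0.038
[405. 186.] 169 c [718.7  30. ] z 105.8 sz [17.6 80.5] ang -0.528
[126. 219.] 243 c [253.7 266.5] z 105.4 sz [14.7 83.7] ang -1.352
[341. 221.] 271 c [528.6 -19.3] z 170.5 sz [14.5 81.4] ang -0.030
[359. 241.] 331 c [525.4 -70.9] z 170.5 sz [17.3 83. ] ang -0.028
[422. 306.] 424 c [ 520.8 -227.5] z 170.4 sz [15.3 84.7] ang -0.027
[306. 311.] 187 c [419.3 -67.6] z 67.9 sz [55.1  2.2] ang 1.539
tray ((526.9276123046875, 198.87136840820312), (151.38983154296875, 175.04461669921875), 1.996068000793457)
deck 100.44349693151776 ((538.012451171875, -104.26495361328125), (600.369384765625, 268.1758117675781), 79.36336517333984)
scene table z -0.047794930757618204
[473. 182.] 172 c [251.6 267.4] z 103.1 sz [16.8 80.8] ang -1.336
[203. 212.] 248 c [ 518.9 -226.4] z 168.5 sz [15.7 82.5] ang -0.043
[276. 237.] 159 c [540.1 -71.6] z 168.6 sz [15.5 53.4] ang 0.048
[396. 273.] 284 c [529.8 149.9] z 113.7 sz [84.6 14.4] ang 0.030
[424. 278.] 308 c [526.5 202.1] z 113.2 sz [83.3 15.2] ang 0.034
[452. 282.] 313 c [524.1 253.7] z 113.4 sz [85.2 15.7] ang 0.034
[296. 360.] 159 c [736.   19.4] z 103.1 sz [15.2 37.7] ang -0.550
[ 24. 363.] 91 c [ 848.9 -481.9] z 38.4 sz [16.6 20.6] ang -0.564
tray ((527.9677124023438, 201.52615356445312), (152.29164123535156, 167.16949462890625), 1.7299336194992065)
deck 99.48437450647657 ((535.221435546875, -7.05877685546875), (431.89410400390625, 781.1034545898438), 15.017749786376953)
```

View pics/crop1.png

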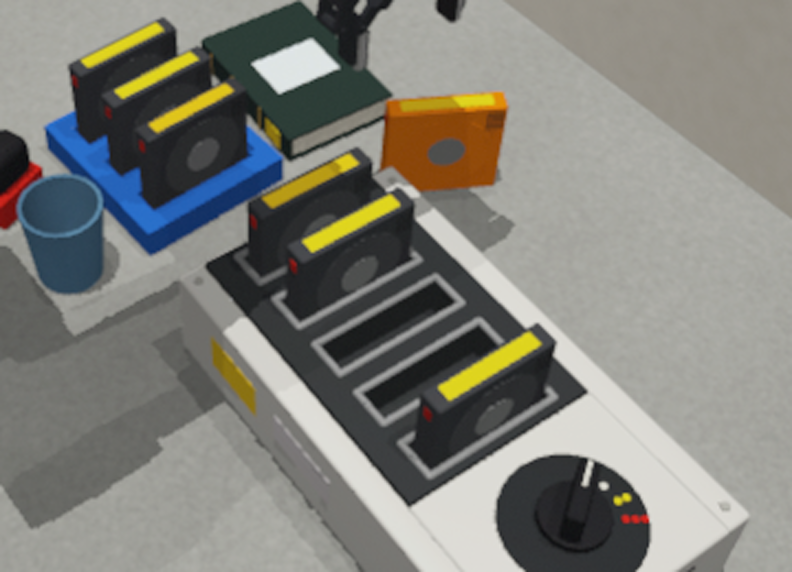

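The crop confirms the choice: three dark spares in the blue tray, orange look-alike outside it, bays 1 and 2 empty, dial pointer on its rest line. Next I move over the tray and turn the tool so it closes along y.

{"op": "apply_moves", "data": {
  "deltas": [
    {"claw": -1, "delta_pos": [5, -3.2, 0], "yaw": 0},
    {"claw": -1, "delta_pos": [5, -3.2, 0], "yaw": 0},
    {"claw": -1, "delta_pos": [5, -3.1, 0], "yaw": 0.17},
    {"claw": -1, "delta_pos": [0, 0, 0], "yaw": 0.17},
    {"claw": -1, "delta_pos": [0, 0, 0], "yaw": 0.17},
    {"claw": -0.5, "delta_pos": [0, 0, 0], "yaw": 0.17},
    {"claw": 0, "delta_pos": [0, 0, 0], "yaw": 0.17},
    {"claw": 0.05, "delta_pos": [0, 0, 0], "yaw": 0.17}
  ]
}}

```text
clock: 1.1
eef_pos: [529.8, 150.0, 404.4]
tcp_rot: [-3.141, 0.001, 0.545]
contact_force: [-0.0, 0.9, -0.3]
opening: 0.471
grasp_force: 0.0
```

{"op": "apply_moves", "data": {
  "deltas": [
    {"claw": 0.05, "delta_pos": [0, 0, 0], "yaw": 0.17},
    {"claw": 0.05, "delta_pos": [0, 0, 0], "yaw": 0.17},
    {"claw": 0.05, "delta_pos": [0, 0, 0], "yaw": 0.17},
    {"claw": 0.05, "delta_pos": [0, 0, 0], "yaw": 0.0},
    {"claw": 0.05, "delta_pos": [0, 0, 0], "yaw": 0.0}
  ]
}}

```text
clock: 1.72
eef_pos: [529.9, 150.0, 404.5]
tcp_rot: [3.142, 0.0, 0.044]
contact_force: [0.5, 0.4, -0.2]
opening: 0.481
grasp_force: 0.0
```

```bash
cat >> h.py <<'E'
def tops(f,zlo,zhi):
    W=world(f);hsv=cv2.cvtColor(f['img'],cv2.COLOR_BGR2HSV)
    y=cv2.inRange(hsv,(22,130,60),(38,255,255))
    k,l,st,c=cv2.connectedComponentsWithStats(y)
    for i in range(1,k):
        if st[i,4]<300: continue
        P=W[l==i];P=P[~np.isnan(P[:,0])]
        if len(P)<100: continue
        zt=np.median(P[:,2]);Q=P[abs(P[:,2]-zt)<4]
        if len(Q)<100: continue
        (cx,cy),(a,b),th=cv2.minAreaRect(Q[:,:2].astype(np.float32))
        m=Q[:,:2]-Q[:,:2].mean(0);w,v=np.linalg.eigh(m.T@m);v=v[:,1]
        ang=(np.arctan2(v[1],v[0])+np.pi/2)%np.pi-np.pi/2
        print(np.round(c[i]),st[i,4],'c',np.round([cx,cy],1),'z',round(zt,1),'sz',np.round([a,b],1),'ang %.3f'%ang)
E
python3 - <<'E'
from h import *
s=r.sense();print(s['clock'],s['eef_pos'],s['tcp_rot'],s['qpos'],s['opening'])
f=grab('wrist');print(np.round(f['T_tool_cam'],3),f['fx'])
cv2.imwrite('pics/w1.png',f['img']);tops(f,0,0)
E
```

```text
1.725 [529.93571141 149.98429195 404.51328379] [3.14154084e+00 3.05574882e-04 4.44858004e-02] [2.73080916e-01 2.38291977e-01 1.79339453e+00 2.09625313e-05
 1.11021551e+00 1.79938211e+00] 0.4805339569265838
[[-0.0000e+00  9.4600e-01  3.2400e-01  8.3652e+01]
 [ 1.0000e+00  1.0000e-03 -1.0000e-03  6.8100e-01]
 [-1.0000e-03  3.2400e-01 -9.4600e-01  3.0211e+01]
 [ 0.0000e+00  0.0000e+00  0.0000e+00  1.0000e+00]] 394.39374846351745
[248. 226.] 1689 c [527.5 200.9] z 112.9 sz [81.5 13.7] ang 0.071
[322. 212.] 1244 c [546.  149.3] z 113.0 sz [46.7 13.1] ang 0.031
[614. 281.] 2745 c [526.3 -20.1] z 168.0 sz [15.1 82.3] ang -0.017
[322. 276.] 502 c [501.1 147.9] z 112.9 sz [27.2 12.4] ang 0.046
[179. 279.] 428 c [493.2 251.6] z 112.8 sz [20.7 14.1] ang -0.086
```

View pics/w1.png

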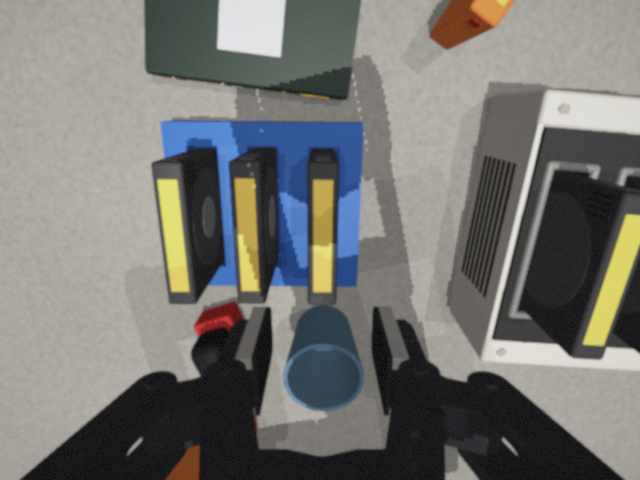

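The wrist view shows the target spare between the open fingers at (322,225), the other two at (248,226) and (179,235), and the loaded bay 4 cartridge at (614,281). The label may sit off-centre, so I'll measure whole top faces by depth. I also need a view of the bays, so I move there first.

```bash
cat >> h.py <<'E'
def faces(f,z0,tol=4,ylim=(-400,400),xlim=(440,620)):
    W=world(f);m=(abs(W[...,2]-z0)<tol)&(W[...,1]>ylim[0])&(W[...,1]<ylim[1])&(W[...,0]>xlim[0])&(W[...,0]<xlim[1])
    k,l,st,c=cv2.connectedComponentsWithStats(m.astype(np.uint8))
    for i in range(1,k):
        if st[i,4]<800: continue
        Q=W[l==i]
        (cx,cy),(a,b),th=cv2.minAreaRect(Q[:,:2].astype(np.float32))
        lo,hi=np.percentile(Q[:,0],[.5,99.5])
        print(np.round(c[i]),st[i,4],'c',np.round([cx,cy],1),'med',np.round(np.median(Q,0),1),'x',np.round([lo,hi,(lo+hi)/2],1),'sz',np.round([a,b],1),'th %.2f'%th)
E
python3 - <<'E'
from h import *
f=grab('wrist'); faces(f,113); faces(f,168)
E
```

```text
[175. 231.] 4297 c [524.3 252. ] med [529.7 251.3 112.5] x [472.9 576.6 524.8] sz [105.3  21.2] th 1.98
[248. 230.] 4395 c [527.3 200.9] med [532.7 200.5 112.6] x [476.1 579.5 527.8] sz [105.2  21.8] th 2.07
[322. 231.] 4343 c [528.6 148.8] med [533.7 148.9 112.7] x [477.2 580.5 528.8] sz [104.4  21.4] th 1.98
[548. 241.] 1031 c [528.8 -10.1] med [534.5  -9.3 113.1] x [475.8 579.3 527.6] sz [ 17.7 105.6] th 78.82
[609. 281.] 5854 c [526.4 -19.3] med [526.9 -16.7 167.6] x [475.1 578.7 526.9] sz [ 23.7 105.8] th 88.54
```

{"op": "apply_moves", "data": {
  "deltas": [
    {"claw": 0.05, "delta_pos": [0, 5.5, 0], "yaw": 0.04},
    {"claw": 0.05, "delta_pos": [0, 5.5, 0], "yaw": 0.04},
    {"claw": 0.05, "delta_pos": [0, 5.5, 0], "yaw": 0},
    {"claw": 0.05, "delta_pos": [0, 5.5, 0], "yaw": 0},
    {"claw": 0.05, "delta_pos": [0, 5.5, 0], "yaw": 0},
    {"claw": 0.05, "delta_pos": [0, 2.5, 0], "yaw": 0},
    {"claw": 0.05, "delta_pos": [0, 0, 0], "yaw": 0.0},
    {"claw": 0.05, "delta_pos": [0, 0, 0], "yaw": 0.0}
  ]
}}

```text
clock: 2.82
eef_pos: [524.8, -149.3, 404.6]
tcp_rot: [-3.141, 0.0, -0.039]
contact_force: [-0.7, -0.0, 0.2]
opening: 0.474
grasp_force: 0.0
```

Run:
```python
from h import *
s=r.sense();print(s['clock'],s['eef_pos'],s['tcp_rot'])
f=grab('wrist'); np.savez('w2.npz',W=world(f),img=f['img'])
cv2.imwrite('pics/w2.png',f['img']);tops(f,0,0);faces(f,168);print();faces(f,104,2.5)
W=world(f)
# slots: pixels deeper than deck; print z histogram
z=W[...,2];print(np.histogram(z[(W[...,1]>-260)&(W[...,1]<0)&(W[...,0]>455)&(W[...,0]<600)],bins=range(50,175,5)))
```

```text
2.825 [ 524.79890652 -149.32517801  404.58064797] [-3.14115876e+00  2.90468148e-04 -3.86289851e-02]
[ 93. 267.] 3060 c [525.9 -19.7] z 167.7 sz [14.6 83.4] ang -0.034
[185. 268.] 2744 c [524.3 -72.1] z 167.8 sz [13.7 83.3] ang -0.046
[458. 282.] 2219 c [ 512.1 -227.6] z 167.9 sz [14.1 68.2] ang -0.034
[459. 259.] 6528 c [ 520.2 -227.6] med [ 526.8 -227.   167.7] x [469.  572.  520.5] sz [ 21.7 104.6] th 88.17
[185. 261.] 6324 c [524.9 -72.4] med [531.6 -73.3 167.5] x [473.8 577.1 525.4] sz [ 21.3 105.2] th 88.05
[ 95. 261.] 6547 c [526.7 -20.6] med [533.  -21.9 167.4] x [475.5 578.9 527.2] sz [ 22.8 105.1] th 87.90

[358. 224.] 3016 c [ 520.9 -176.2] med [ 531.4 -176.6  103.2] x [461.7 582.1 521.9] sz [ 40.6 124.9] th 88.16
[417. 210.] 1778 c [ 520.6 -222.3] med [ 546.  -212.9  103.2] x [460.  580.8 520.4] sz [ 39.5 125. ] th 81.13
[227. 212.] 1722 c [524.7 -73.1] med [548.1 -87.3 103.1] x [464.4 585.5 525. ] sz [ 41. 123.] th 87.67
[286. 226.] 3030 c [ 522.6 -124.9] med [ 532.5 -125.1  103.1] x [462.6 583.7 523.1] sz [ 41.8 122.9] th 87.64
[559. 225.] 9876 c [ 517.  -325.3] med [ 528.7 -316.8  102.7] x [467.2 567.1 517.2] sz [103.6 103.1] th 85.98
(array([    0,     0,  1412,  6401,   348,   389,   436,   531,   814,
        5527, 28745,  1062,  1056,  1113,  1201,  1194,  1372,  1411,
        1466,  1614,  1709,  1842,  2062, 18883]), array([ 50,  55,  60,  65,  70,  75,  80,  85,  90,  95, 100, 105, 110,
       115, 120, 125, 130, 135, 140, 145, 150, 155, 160, 165, 170]))
```

View pics/w2.png

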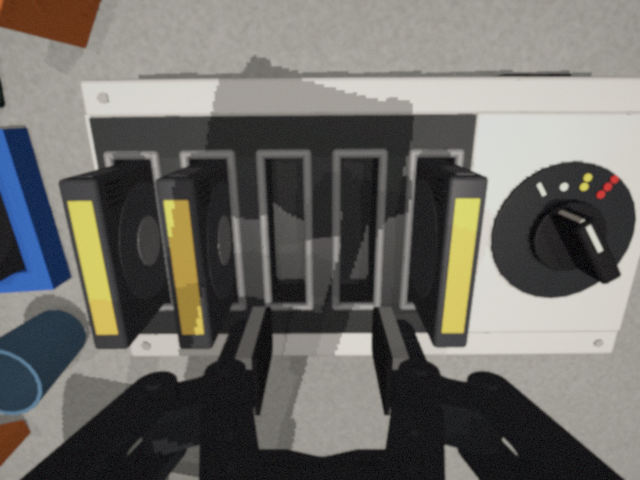

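View 2: empty bay mouths at (286,226) and (358,224), loaded cartridges at (95,261), (185,261) and (459,259), dial near (575,235). I now go back over spare 150 and check finger clearance to its neighbours.

{"op": "apply_moves", "data": {
  "deltas": [
    {"claw": 0.05, "delta_pos": [0, 0, 0], "yaw": -0.077},
    {"claw": 0.05, "delta_pos": [0.25, -4.97, 0], "yaw": 0},
    {"claw": 0.05, "delta_pos": [0.25, -4.97, 0], "yaw": 0},
    {"claw": 0.05, "delta_pos": [0.25, -4.97, 0], "yaw": 0},
    {"claw": 0.05, "delta_pos": [0.25, -4.97, 0], "yaw": 0},
    {"claw": 0.05, "delta_pos": [0.25, -4.97, 0], "yaw": 0},
    {"claw": 0.05, "delta_pos": [0.25, -4.97, 0], "yaw": 0},
    {"claw": 0.05, "delta_pos": [0, 0, 4], "yaw": 0.0}
  ]
}}

```text
clock: 3.88
eef_pos: [529.2, 153.3, 366.9]
tcp_rot: [-3.139, -0.007, 0.043]
contact_force: [0.5, -0.5, -1.3]
opening: 0.475
grasp_force: 0.0
```

Run:
```python
from h import *
s=r.sense();print(s['clock'],s['eef_pos'],s['tcp_rot'])
f=grab('wrist'); faces(f,113)
W=world(f);R=__import__('scipy.spatial.transform',fromlist=['Rotation']).Rotation.from_euler('xyz',s['tcp_rot']).as_matrix()
T=(W-s['eef_pos'])@R
for lo,hi in [(20,28),(28,34),(34,38),(38,41),(41,50),(50,60),(60,75)]:
    for sg in (1,-1):
        m=(T[...,1]*sg>lo)&(T[...,1]*sg<hi)&(abs(T[...,0])<45)&(T[...,2]<200)
        z=T[...,2][m];print(lo,hi,sg,m.sum(),np.round(np.percentile(z,[50,99,100]),0) if m.sum() else '')
```

```text
3.875 [529.19090084 153.32781723 366.90681287] [-3.13917716 -0.00650177  0.04345507]
[160. 250.] 5611 c [524.5 252. ] med [530.6 251.2 112.5] x [473.2 576.5 524.8] sz [105.1  21.8] th 1.65
[243. 241.] 5128 c [530.3 201.1] med [538.2 201.  112.6] x [484.3 579.4 531.9] sz [99.1 21.8] th 1.93
[329. 251.] 5607 c [528.6 148.5] med [534.5 148.9 112.6] x [477.4 580.6 529. ] sz [105.1  21.1] th 2.02
[588. 260.] 1534 c [528.2 -10.3] med [537.1  -9.2 113. ] x [475.3 579.3 527.3] sz [ 18.4 106.7] th 79.18
20 28 1 5739 [121. 168. 172.]
20 28 -1 4468 [118. 165. 169.]
28 34 1 1450 [126. 163. 165.]
28 34 -1 1356 [127. 163. 165.]
34 38 1 897 [118. 156. 161.]
34 38 -1 1055 [118. 130. 131.]
38 41 1 871 [117. 129. 130.]
38 41 -1 1225 [117. 128. 130.]
41 50 1 5916 [112. 126. 129.]
41 50 -1 6033 [110. 125. 128.]
50 60 1 3886 [101. 122. 125.]
50 60 -1 3238 [100. 120. 124.]
60 75 1 259 [ 93.  99. 101.]
60 75 -1 73 [92. 96. 97.]
```

{"op": "apply_moves", "data": {
  "deltas": [
    {"claw": 0.05, "delta_pos": [0, 0, 0], "yaw": 0},
    {"claw": 0.05, "delta_pos": [0, 0.03, 4], "yaw": 0},
    {"claw": 0.05, "delta_pos": [0, 0, 4], "yaw": 0},
    {"claw": 0.05, "delta_pos": [0, 0, 2.7], "yaw": 0},
    {"claw": 0.05, "delta_pos": [0, 0, 0], "yaw": 0},
    {"claw": 1, "delta_pos": [0, 0, 0], "yaw": 0},
    {"claw": 1, "delta_pos": [0, 0, 0], "yaw": 0},
    {"claw": 1, "delta_pos": [0, 0, 0], "yaw": 0}
  ],
  "grip_force": 60
}}

```text
clock: 4.92
eef_pos: [529.5, 148.7, 259.7]
tcp_rot: [-3.141, -0.003, 0.038]
contact_force: [-0.3, 0.3, 7.5]
opening: 0.24
grasp_force: 59.9
```

{"op": "apply_moves", "data": {
  "deltas": [
    {"claw": 1, "delta_pos": [0, 0, 0], "yaw": 0},
    {"claw": 1, "delta_pos": [0, 0, -1], "yaw": 0},
    {"claw": 1, "delta_pos": [0, 0, -2.5], "yaw": 0}
  ]
}}

```text
clock: 5.3
eef_pos: [528.1, 148.3, 292.9]
tcp_rot: [3.141, 0.002, 0.038]
contact_force: [0.7, 1.2, -1.9]
opening: 0.24
grasp_force: 59.0
```

{"op": "apply_moves", "data": {
  "deltas": [
    {"claw": 1, "delta_pos": [0, 0, -5], "yaw": 0},
    {"claw": 1, "delta_pos": [0, 0, -5], "yaw": 0},
    {"claw": 1, "delta_pos": [0, 0, -5], "yaw": 0},
    {"claw": 1, "delta_pos": [0, 4.6, 0], "yaw": 0.036},
    {"claw": 1, "delta_pos": [0, 4.6, 0], "yaw": 0.036},
    {"claw": 1, "delta_pos": [0, 4.6, 0], "yaw": 0},
    {"claw": 1, "delta_pos": [0, 4.6, 0], "yaw": 0},
    {"claw": 1, "delta_pos": [0, 4.6, 0], "yaw": 0}
  ]
}}

```text
clock: 6.3
eef_pos: [525.0, -82.8, 443.5]
tcp_rot: [3.142, -0.0, -0.034]
contact_force: [-0.3, -0.5, -1.4]
opening: 0.238
grasp_force: 59.2
```

{"op": "apply_moves", "data": {
  "deltas": [
    {"claw": 1, "delta_pos": [0, 4.6, 0], "yaw": 0},
    {"claw": 1, "delta_pos": [0, 0, 0], "yaw": 0},
    {"claw": 1, "delta_pos": [0, 0, 0], "yaw": 0},
    {"claw": 1, "delta_pos": [0, 0, 0], "yaw": 0}
  ]
}}

```text
clock: 6.8
eef_pos: [524.1, -126.4, 442.9]
tcp_rot: [-3.141, -0.0, -0.033]
contact_force: [-0.4, -0.0, -2.3]
opening: 0.239
grasp_force: 59.5
```

```bash
cat >> h.py <<'E'
def held(f):
    """held cartridge top face in tool coords"""
    from scipy.spatial.transform import Rotation as Ro
    s=f['s'];W=world(f);T=(W-s['eef_pos'])@Ro.from_euler('xyz',s['tcp_rot']).as_matrix()
    m=(abs(T[...,1])<16)&(abs(T[...,0])<65)&(T[...,2]>125)&(T[...,2]<165)
    Q=T[m]; z=np.median(Q[:,2]);Q=Q[abs(Q[:,2]-z)<5]
    print('held n',len(Q),'z',z,'x',np.percentile(Q[:,0],[.5,99.5]),'y',np.percentile(Q[:,1],[1,99]), cv2.minAreaRect(Q[:,:2].astype(np.float32)))
    A=np.c_[Q[:,:2],np.ones(len(Q))];print('tilt dz/dx,dz/dy',np.linalg.lstsq(A,Q[:,2],rcond=None)[0])
E
python3 - <<'E'
from h import *
s=r.sense();print(s['clock'],s['eef_pos'],s['tcp_rot'],s['contact_force'])
f=grab('wrist');held(f);cv2.imwrite('pics/w3.png',f['img']);faces(f,104,2.5)
E
```

```text
6.8 [ 524.05003178 -126.44579798  442.92303002] [-3.14134401e+00 -8.68632795e-05 -3.31441313e-02] [-0.41255278 -0.01777004 -2.26546716]
held n 15040 z 146.9804622791997 x [-40.609051   51.2061497] y [-12.92517391  12.6494453 ] ((4.552730560302734, -0.5357608795166016), (94.77601623535156, 31.8804988861084), 4.584137439727783)
tilt dz/dx,dz/dy [6.30053722e-03 4.79963918e-03 1.47031761e+02]
[201. 200.] 1408 c [528.4 -31.6] med [549.  -35.4 103.1] x [465.6 587.7 526.7] sz [125.5  37.8] th 9.99
[265. 198.] 1409 c [527.4 -84.3] med [549.3 -87.1 103.2] x [464.1 586.1 525.1] sz [128.4  39.9] th 11.40
[314. 158.] 843 c [ 562.5 -124.6] med [ 576.2 -119.5  103.1] x [542.9 584.7 563.8] sz [38.6 46.1] th 86.74
[382. 212.] 2522 c [ 521.3 -177.1] med [ 528.3 -176.9  103.2] x [460.6 582.1 521.3] sz [ 44.1 124. ] th 88.83
[434. 200.] 1420 c [ 519.2 -226.3] med [ 543.2 -212.8  103.2] x [458.5 580.5 519.5] sz [ 39.3 125.3] th 86.42
[560. 212.] 7922 c [ 517. -325.] med [ 527.5 -316.5  102.8] x [467.3 567.1 517.2] sz [103. 103.] th 15.35
```

View pics/w3.png

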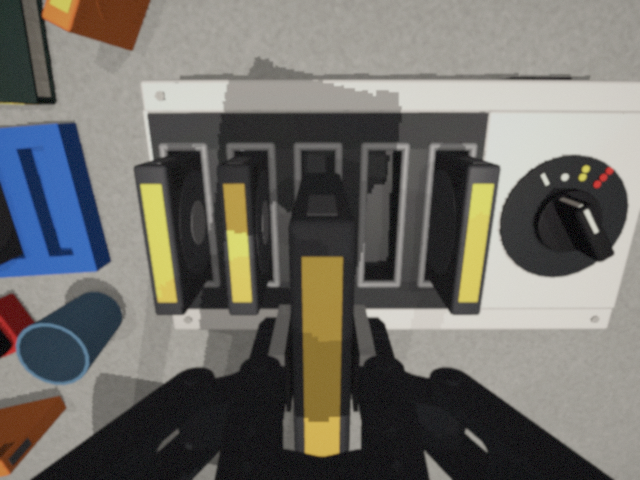

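The held cartridge is upright and centred over bay 2 at (315,170). I make a small correction and go down to just above the lip.

{"op": "apply_moves", "data": {
  "deltas": [
    {"claw": 1, "delta_pos": [-0.04, -0.18, 2], "yaw": 0},
    {"claw": 1, "delta_pos": [0, 0, 3], "yaw": 0},
    {"claw": 1, "delta_pos": [0, 0, 3], "yaw": 0},
    {"claw": 1, "delta_pos": [0, 0, 0], "yaw": 0},
    {"claw": 1, "delta_pos": [0, 0, 0], "yaw": 0},
    {"claw": 1, "delta_pos": [0, 0, 0], "yaw": 0}
  ]
}}

```text
clock: 7.6
eef_pos: [524.3, -125.5, 364.1]
tcp_rot: [3.141, -0.002, -0.034]
contact_force: [0.0, 0.5, -2.0]
opening: 0.237
grasp_force: 59.5
```

Run:
```python
from h import *
s=r.sense();print(s['clock'],s['eef_pos'],s['tcp_rot'],s['contact_force'])
f=grab('wrist');faces(f,103.5,2);faces(f,168)
f=grab('side');i=f['img'][180:380,260:500];cv2.imwrite('pics/s2.png',cv2.resize(i,None,fx=3,fy=3,interpolation=cv2.INTER_CUBIC))
```

```text
7.6 [ 524.31872292 -125.52980963  364.12835691] [ 3.14114417e+00 -2.26185734e-03 -3.38743220e-02] [ 0.00246339  0.45540484 -2.03944342]
[161. 216.] 1843 c [527.1 -22.2] med [567.9 -34.6 103.2] x [466.7 587.7 527.2] sz [ 39.1 123.8] th 89.65
[313. 174.] 1332 c [ 562.1 -124.9] med [ 576.8 -118.8  103.1] x [543.5 583.9 563.7] sz [44.4 41.2] th 0.36
[403. 235.] 3769 c [ 521.3 -176.4] med [ 535.9 -180.8  103.2] x [462.  582.1 522. ] sz [ 40.7 123.7] th 87.95
[470. 224.] 2329 c [ 520.3 -226.2] med [ 546.6 -212.7  103.2] x [461.3 580.8 521. ] sz [ 39.  122.6] th 86.75
[247. 213.] 2134 c [531.2 -73.3] med [558.9 -87.4 103.1] x [479.7 585.7 532.7] sz [ 38.2 109.7] th 89.17
[600. 255.] 6852 c [ 511.6 -302.2] med [ 515.9 -300.5  102.7] x [466.2 565.5 515.8] sz [104.5  51.7] th 12.73
[ 97. 287.] 9380 c [526.4 -20.6] med [534.6 -21.9 167.5] x [475.6 578.9 527.3] sz [ 22.5 106.2] th 88.17
[205. 278.] 8347 c [530.3 -72.3] med [537.6 -73.3 167.6] x [484.9 577.2 531. ] sz [21.6 94.6] th 88.13
[536. 287.] 9582 c [ 519.7 -227.6] med [ 527.7 -226.4  167.6] x [468.7 572.2 520.5] sz [ 22.8 105.7] th 88.23
```

{"op": "apply_moves", "data": {
  "deltas": [
    {"claw": 1, "delta_pos": [-0.06, -0.1, 0.4], "yaw": 0},
    {"claw": 1, "delta_pos": [0, 0, 0.5], "yaw": 0},
    {"claw": 1, "delta_pos": [0, 0, 0.4], "yaw": 0},
    {"claw": 1, "delta_pos": [0, 0, 0.4], "yaw": 0},
    {"claw": 1, "delta_pos": [0, 0, 0], "yaw": 0}
  ]
}}

```text
clock: 8.32
eef_pos: [523.1, -124.6, 345.2]
tcp_rot: [-3.141, 0.001, -0.034]
contact_force: [-0.6, -1.1, -2.1]
opening: 0.238
grasp_force: 59.5
```

{"op": "apply_moves", "data": {
  "deltas": [
    {"claw": 1, "delta_pos": [0, 0, 0.7], "yaw": 0},
    {"claw": 1, "delta_pos": [0, 0, 0.7], "yaw": 0},
    {"claw": 1, "delta_pos": [0, 0, 0.7], "yaw": 0},
    {"claw": 1, "delta_pos": [0, 0, 0.4], "yaw": 0},
    {"claw": 1, "delta_pos": [0, 0, 0.2], "yaw": 0},
    {"claw": 1, "delta_pos": [0, 0, 0], "yaw": 0}
  ]
}}

```text
clock: 9.07
eef_pos: [523.2, -124.6, 318.6]
tcp_rot: [-3.142, 0.0, -0.034]
contact_force: [0.1, 0.7, -2.6]
opening: 0.239
grasp_force: 59.5
```

{"op": "apply_moves", "data": {
  "deltas": [
    {"claw": 1, "delta_pos": [0, 0, 0.2], "yaw": 0},
    {"claw": 1, "delta_pos": [0, 0, 0.2], "yaw": 0},
    {"claw": 1, "delta_pos": [0, 0, 0.1], "yaw": 0},
    {"claw": 1, "delta_pos": [0, 0, 0], "yaw": 0}
  ]
}}

```text
clock: 9.57
eef_pos: [523.2, -124.6, 314.7]
tcp_rot: [3.142, -0.0, -0.034]
contact_force: [-4.4, 0.9, 9.4]
opening: 0.244
grasp_force: 61.3
```

Run:
```python
from h import *
s=r.sense();print(s['clock'],s['eef_pos'],s['tcp_rot'],s['contact_force'])
f=grab('wrist');faces(f,168,5)
```

```text
9.575 [ 523.22559859 -124.57538912  314.67658176] [ 3.14155130e+00 -3.27629202e-04 -3.42258994e-02] [-4.38467796  0.88955396  9.41253875]
[605. 347.] 12978 c [ 520.5 -227.5] med [ 523.7 -223.6  167.6] x [472.3 572.3 522.3] sz [ 23.2 104.4] th 88.26
[ 32. 352.] 12398 c [527.2 -20.7] med [528.2 -25.2 167.4] x [478.3 578.5 528.4] sz [ 22.3 104.7] th 87.48
[162. 294.] 10598 c [544.4 -72.7] med [551.9 -73.7 167.5] x [515.4 577.4 546.4] sz [21.9 67. ] th 87.82
[322. 332.] 15675 c [ 528.  -125.9] med [ 534.4 -125.6  167.7] x [482.8 574.4 528.6] sz [94.4 46.5] th 13.29
```

Bay 2's cartridge is home: its top is at 167.7 mm, the same as the others. I release, rise and go to the middle spare.

{"op": "apply_moves", "data": {
  "deltas": [
    {"claw": 0.05, "delta_pos": [0, 0, -0.1], "yaw": 0},
    {"claw": 0.05, "delta_pos": [0, 0, 0], "yaw": 0},
    {"claw": 0.05, "delta_pos": [0, 0, 0], "yaw": 0},
    {"claw": 0.05, "delta_pos": [0, 0, -1.5], "yaw": 0},
    {"claw": 0.05, "delta_pos": [0, 0, -4], "yaw": 0},
    {"claw": 0.05, "delta_pos": [0, 0, -3], "yaw": -0.072},
    {"claw": 0.05, "delta_pos": [0.28, -5.42, 0], "yaw": 0},
    {"claw": 0.05, "delta_pos": [0.28, -5.42, 0], "yaw": 0}
  ]
}}

```text
clock: 10.62
eef_pos: [524.8, -15.3, 401.4]
tcp_rot: [3.142, -0.002, 0.036]
contact_force: [0.3, -0.3, -0.6]
opening: 0.474
grasp_force: 0.0
```

{"op": "apply_moves", "data": {
  "deltas": [
    {"claw": 0.05, "delta_pos": [0.28, -5.42, 0], "yaw": 0},
    {"claw": 0.05, "delta_pos": [0.28, -5.42, 0], "yaw": 0},
    {"claw": 0.05, "delta_pos": [0.28, -5.42, 0], "yaw": 0},
    {"claw": 0.05, "delta_pos": [0.28, -5.42, 0], "yaw": 0},
    {"claw": 0.05, "delta_pos": [0, 0, 2], "yaw": 0},
    {"claw": 0.05, "delta_pos": [0, 0, 0], "yaw": 0},
    {"claw": 0.05, "delta_pos": [0, 0, 0], "yaw": 0}
  ]
}}

```text
clock: 11.5
eef_pos: [527.9, 200.6, 380.6]
tcp_rot: [-3.142, -0.001, 0.037]
contact_force: [-0.3, 0.1, 0.2]
opening: 0.475
grasp_force: 0.0
```

Run:
```python
from h import *
s=r.sense();print(s['clock'],s['eef_pos'],s['tcp_rot'],s['opening'])
f=grab('wrist');faces(f,113);faces(f,168)
f=grab('scene');tops(f,0,0);faces(f,168)
```

```text
11.5 [527.8972882  200.60801912 380.61673775] [-3.14150058e+00 -5.60941253e-04  3.71880770e-02] 0.47493184136430583
[320. 241.] 5121 c [527.3 201. ] med [532.8 201.1 112.7] x [475.8 579.2 527.5] sz [105.   21.4] th 1.99
[239. 240.] 4958 c [524.3 252.4] med [531.8 252.3 112.6] x [474.4 576.4 525.4] sz [105.1  22.1] th 2.03
[253. 223.] 300 c [ 521.7 -123.9] z 167.2 sz [17.3 85.5] ang -0.039
[280. 230.] 310 c [525.  -70.9] z 167.2 sz [17.7 86.3] ang -0.031
[307. 236.] 325 c [524.6 -19.1] z 167.1 sz [16.7 86.7] ang -0.033
[452. 282.] 314 c [523.6 252.9] z 112.2 sz [85.1 16.6] ang 0.030
[306. 351.] 404 c [716.8  31.6] z 101.8 sz [16.  85.3] ang -0.530
```

{"op": "apply_moves", "data": {
  "deltas": [
    {"claw": 0.05, "delta_pos": [-0.04, -0.04, 4], "yaw": 0},
    {"claw": 0.05, "delta_pos": [0, 0, 4.5], "yaw": 0},
    {"claw": 0.05, "delta_pos": [0, 0, 3.6], "yaw": 0},
    {"claw": 0.05, "delta_pos": [0, 0, 0], "yaw": 0},
    {"claw": 0.05, "delta_pos": [0, 0, 0], "yaw": 0},
    {"claw": 1, "delta_pos": [0, 0, 0], "yaw": 0},
    {"claw": 1, "delta_pos": [0, 0, 0], "yaw": 0},
    {"claw": 1, "delta_pos": [0, 0, 0], "yaw": 0}
  ]
}}

```text
clock: 12.6
eef_pos: [528.2, 201.7, 260.8]
tcp_rot: [-3.141, -0.003, 0.038]
contact_force: [-0.6, -0.7, 7.6]
opening: 0.235
grasp_force: 60.2
```

{"op": "apply_moves", "data": {
  "deltas": [
    {"claw": 1, "delta_pos": [0, 0, 0], "yaw": 0},
    {"claw": 1, "delta_pos": [0, 0, -1], "yaw": 0},
    {"claw": 1, "delta_pos": [0, 0, -2.5], "yaw": 0},
    {"claw": 1, "delta_pos": [0, 0, -5], "yaw": 0},
    {"claw": 1, "delta_pos": [0, 0, -5], "yaw": 0},
    {"claw": 1, "delta_pos": [0, 0, -5], "yaw": 0},
    {"claw": 1, "delta_pos": [0, 0, 0], "yaw": 0.072},
    {"claw": 1, "delta_pos": [0, 0, 0], "yaw": 0}
  ]
}}

```text
clock: 13.6
eef_pos: [526.9, 201.3, 444.7]
tcp_rot: [-3.141, -0.001, -0.034]
contact_force: [-0.2, 0.8, -1.9]
opening: 0.236
grasp_force: 59.2
```

{"op": "apply_moves", "data": {
  "deltas": [
    {"claw": 1, "delta_pos": [0.09, 4.72, 0], "yaw": 0},
    {"claw": 1, "delta_pos": [0.09, 4.72, 0], "yaw": 0},
    {"claw": 1, "delta_pos": [0.09, 4.72, 0], "yaw": 0},
    {"claw": 1, "delta_pos": [0.09, 4.72, 0], "yaw": 0},
    {"claw": 1, "delta_pos": [0.09, 4.72, 0], "yaw": 0},
    {"claw": 1, "delta_pos": [0.09, 4.72, 0], "yaw": 0},
    {"claw": 1, "delta_pos": [0.09, 4.72, 0], "yaw": 0},
    {"claw": 1, "delta_pos": [0.09, 4.72, 0], "yaw": 0}
  ]
}}

```text
clock: 14.6
eef_pos: [521.0, -177.6, 443.0]
tcp_rot: [-3.141, 0.002, -0.032]
contact_force: [0.9, -0.6, -2.2]
opening: 0.237
grasp_force: 59.4
```

{"op": "apply_moves", "data": {
  "deltas": [
    {"claw": 1, "delta_pos": [0, 0, 2], "yaw": 0},
    {"claw": 1, "delta_pos": [0, 0, 3], "yaw": 0},
    {"claw": 1, "delta_pos": [0, 0, 2.6], "yaw": 0},
    {"claw": 1, "delta_pos": [0, 0, 0], "yaw": 0},
    {"claw": 1, "delta_pos": [0, 0, 0], "yaw": 0},
    {"claw": 1, "delta_pos": [0, 0, 0], "yaw": 0}
  ]
}}

```text
clock: 15.35
eef_pos: [522.0, -176.3, 368.8]
tcp_rot: [3.141, -0.002, -0.034]
contact_force: [0.5, 0.4, -1.6]
opening: 0.24
grasp_force: 59.7
```

Run:
```python
from h import *
s=r.sense();print(s['clock'],s['eef_pos'],s['tcp_rot'],s['contact_force'])
f=grab('wrist');held(f);faces(f,103.5,2);faces(f,168)
```

```text
15.35 [ 521.95537993 -176.27143405  368.83458401] [ 3.14111783e+00 -1.63269843e-03 -3.37448754e-02] [ 0.52525872  0.3745804  -1.59644042]
held n 14949 z 148.08734336571763 x [-41.7299895   51.16061183] y [-12.57120544  12.47509688] ((4.162269592285156, -0.6360607147216797), (95.6077651977539, 31.881303787231445), 5.1474928855896)
tilt dz/dx,dz/dy [ 6.70022826e-03 -7.39579897e-04  1.48146309e+02]
[169. 222.] 2173 c [525.8 -72.1] med [549.8 -87.5 103.1] x [465.3 585.8 525.6] sz [ 38.6 121.6] th 87.73
[317. 171.] 1303 c [ 563.3 -177.5] med [ 575.1 -173.6  103.1] x [545.4 582.4 563.9] sz [40.  40.6] th 89.12
[388. 212.] 2072 c [ 526.2 -226.8] med [ 553.8 -213.1  103.1] x [472.9 580.5 526.7] sz [ 38.  110.7] th 86.82
[250. 212.] 2075 c [ 529.  -125.4] med [ 555.9 -139.2  103.1] x [475.4 583.9 529.7] sz [ 38.6 110.5] th 89.70
[549. 238.] 12476 c [ 517.2 -324.8] med [ 529.3 -317.2  102.7] x [467.2 567.  517.1] sz [102.3 103. ] th 45.44
[427. 276.] 8332 c [ 522.5 -227.9] med [ 530.6 -227.3  167.6] x [475.2 572.  523.6] sz [ 21.9 100. ] th 88.06
[104. 282.] 9034 c [525.  -72.2] med [532.3 -73.8 167.5] x [473.8 577.2 525.5] sz [ 22.7 105.3] th 88.28
[212. 278.] 8187 c [ 525.3 -124.8] med [ 533.3 -125.8  167.5] x [478.8 574.1 526.5] sz [21.8 98.4] th 87.80
[ 16. 322.] 4382 c [522.6 -20.9] med [507.6 -26.  167.3] x [475.  565.3 520.2] sz [22.3 97.1] th 87.80
```

{"op": "apply_moves", "data": {
  "deltas": [
    {"claw": 1, "delta_pos": [-0.05, 0, 0.8], "yaw": 0},
    {"claw": 1, "delta_pos": [0, 0, 0.6], "yaw": 0},
    {"claw": 1, "delta_pos": [0, 0, 0.4], "yaw": 0},
    {"claw": 1, "delta_pos": [0, 0, 0.4], "yaw": 0},
    {"claw": 1, "delta_pos": [0, 0, 0], "yaw": 0}
  ]
}}

```text
clock: 16.02
eef_pos: [521.0, -176.2, 345.3]
tcp_rot: [-3.141, 0.001, -0.034]
contact_force: [0.4, 0.5, -2.6]
opening: 0.238
grasp_force: 59.8
```

{"op": "apply_moves", "data": {
  "deltas": [
    {"claw": 1, "delta_pos": [0, 0, 0.7], "yaw": 0},
    {"claw": 1, "delta_pos": [0, 0, 0.7], "yaw": 0},
    {"claw": 1, "delta_pos": [0, 0, 0.7], "yaw": 0},
    {"claw": 1, "delta_pos": [0, 0, 0.4], "yaw": 0},
    {"claw": 1, "delta_pos": [0, 0, 0.2], "yaw": 0},
    {"claw": 1, "delta_pos": [0, 0, 0.2], "yaw": 0},
    {"claw": 1, "delta_pos": [0, 0, 0], "yaw": 0}
  ]
}}

```text
clock: 16.9
eef_pos: [521.0, -176.2, 316.6]
tcp_rot: [-3.142, 0.0, -0.034]
contact_force: [0.1, 0.3, -2.1]
opening: 0.243
grasp_force: 59.8
```

{"op": "apply_moves", "data": {
  "deltas": [
    {"claw": 1, "delta_pos": [0, 0, 0.1], "yaw": 0},
    {"claw": 1, "delta_pos": [0, 0, 0.1], "yaw": 0},
    {"claw": 1, "delta_pos": [0, 0, 0.1], "yaw": 0},
    {"claw": 1, "delta_pos": [0, 0, 0], "yaw": 0}
  ]
}}

```text
clock: 17.4
eef_pos: [521.0, -176.3, 315.7]
tcp_rot: [3.141, -0.001, -0.034]
contact_force: [-8.4, 2.6, 20.0]
opening: 0.238
grasp_force: 62.8
```

Run:
```python
from h import *
s=r.sense();print(s['clock'],s['eef_pos'],s['tcp_rot'],s['contact_force'])
f=grab('wrist');faces(f,168,5)
f=grab('side')
W=world(f);m=(W[...,2]>132)&(W[...,2]<148)&(W[...,1]<-270)&(W[...,1]>-380)&(W[...,0]>460)&(W[...,0]<580)
Q=W[m];print('dial',len(Q),np.median(Q,0),cv2.minAreaRect(Q[:,:2].astype(np.float32)))
```

```text
17.4 [ 521.01643291 -176.27887927  315.74163577] [ 3.14126681e+00 -5.10343683e-04 -3.41786893e-02] [-8.36067894  2.58789348 20.02956839]
[472. 291.] 10557 c [ 539.6 -228.2] med [ 546.8 -227.7  167.6] x [510.5 572.3 541.4] sz [21.8 66.1] th 88.46
[ 33. 348.] 12718 c [525.2 -72.3] med [527.4 -76.9 167.4] x [476.3 576.9 526.6] sz [ 23.3 105.3] th 87.35
[167. 294.] 10277 c [ 541.9 -125.8] med [ 549.2 -126.6  167.5] x [513.3 574.4 543.9] sz [21.7 65.5] th 87.68
[322. 332.] 15569 c [ 525.6 -176.5] med [ 532.1 -177.4  167.7] x [479.3 572.2 525.8] sz [46.3 95.2] th 72.95
dial 317 [ 513.05742992 -327.09574646  143.81386375] ((516.3649291992188, -325.264404296875), (51.31645202636719, 14.05474853515625), 32.738101959228516)
```

Bay 1's cartridge is home too (top 167.7 mm, resting on the floor). I release, rise and move over the dial, turning to the bar.

{"op": "apply_moves", "data": {
  "deltas": [
    {"claw": 0.05, "delta_pos": [0, 0, -0.1], "yaw": 0},
    {"claw": 0.05, "delta_pos": [0, 0, 0], "yaw": 0},
    {"claw": 0.05, "delta_pos": [0, 0, 0], "yaw": 0},
    {"claw": 0.05, "delta_pos": [0, 0, -1.5], "yaw": 0},
    {"claw": 0.05, "delta_pos": [0, 0, -4], "yaw": 0},
    {"claw": 0.05, "delta_pos": [0, 0, -3], "yaw": 0},
    {"claw": 0.05, "delta_pos": [0.03, 4.96, 0], "yaw": 0},
    {"claw": 0.05, "delta_pos": [0.03, 4.96, 0], "yaw": 0}
  ]
}}

```text
clock: 18.5
eef_pos: [518.5, -276.2, 401.6]
tcp_rot: [3.141, -0.002, -0.033]
contact_force: [0.8, 0.3, 0.3]
opening: 0.478
grasp_force: 0.0
```

{"op": "apply_moves", "data": {
  "deltas": [
    {"claw": 0.05, "delta_pos": [0.03, 4.95, 0], "yaw": 0},
    {"claw": 0.05, "delta_pos": [0, 0, 0], "yaw": -0.15},
    {"claw": 0.05, "delta_pos": [0, 0, 0], "yaw": -0.15},
    {"claw": 0.05, "delta_pos": [0, 0, 0], "yaw": -0.15},
    {"claw": 0.05, "delta_pos": [0, 0, 0], "yaw": -0.15},
    {"claw": 0.05, "delta_pos": [0, 0, 0], "yaw": 0},
    {"claw": 0.05, "delta_pos": [0, 0, 0], "yaw": 0}
  ]
}}

```text
clock: 19.38
eef_pos: [516.9, -324.8, 400.2]
tcp_rot: [3.141, -0.0, 0.563]
contact_force: [0.1, 0.1, -0.5]
opening: 0.476
grasp_force: 0.0
```

Run:
```python
from h import *
s=r.sense();print(s['clock'],s['eef_pos'],s['tcp_rot'],s['qpos'])
f=grab('wrist');cv2.imwrite('pics/w4.png',f['img']);W=world(f)
m=(W[...,2]>137)&(W[...,2]<147)&(W[...,1]<-290)&(W[...,1]>-360)&(W[...,0]>480)&(W[...,0]<550)
Q=W[m];print('dial',len(Q),np.median(Q,0),cv2.minAreaRect(Q[:,:2].astype(np.float32)))
faces(f,168,5)
```

```text
19.375 [ 516.91607341 -324.84383564  400.16505268] [ 3.14122808e+00 -1.94059021e-04  5.62528840e-01] [-5.63521665e-01  3.34798262e-01  1.67037750e+00  2.02097817e-05
  1.13600430e+00  4.44737348e-01]
dial 1630 [ 518.62058252 -323.96247376  142.89581994] ((517.0274047851562, -324.679443359375), (48.20527648925781, 13.550293922424316), 32.58311080932617)
[ 76. 107.] 10021 c [ 519.7 -177.9] med [ 525.9 -179.   167.5] x [468.5 571.9 520.2] sz [ 22.3 105.8] th 87.81
[168. 162.] 8653 c [ 520.  -228.2] med [ 525.6 -228.8  167.6] x [468.6 572.2 520.4] sz [ 22.1 105.6] th 88.25
```

View pics/w4.png

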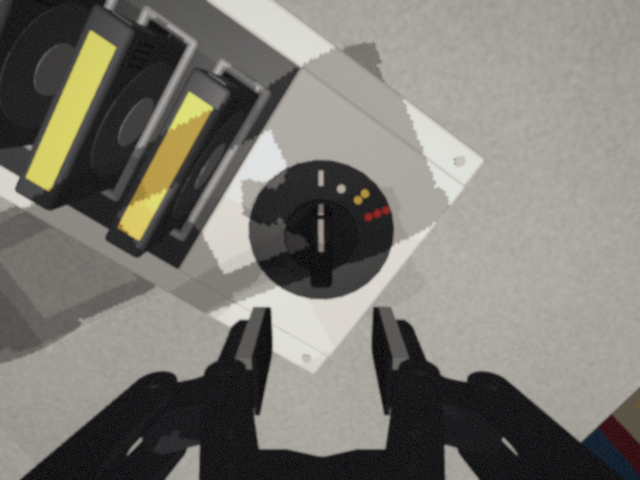

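The bar is straight ahead at (320,245) and aligned with the tool, pointer at the rest line (320,178), red dots at (377,214). Both loaded cartridges in view stand upright. I go down and grip the bar.

{"op": "apply_moves", "data": {
  "deltas": [
    {"claw": 0.05, "delta_pos": [0, 0, 4], "yaw": 0},
    {"claw": 0.05, "delta_pos": [0, 0, 4], "yaw": 0},
    {"claw": 0.05, "delta_pos": [0, 0, 2.9], "yaw": 0},
    {"claw": 0.05, "delta_pos": [0, 0, 0], "yaw": 0},
    {"claw": 0.4, "delta_pos": [0, 0, 0], "yaw": 0},
    {"claw": 1, "delta_pos": [0, 0, 0], "yaw": 0},
    {"claw": 1, "delta_pos": [0, 0, 0], "yaw": 0},
    {"claw": 1, "delta_pos": [0, 0, 0], "yaw": 0}
  ],
  "grip_force": 80
}}

```text
clock: 20.42
eef_pos: [517.0, -324.5, 292.7]
tcp_rot: [3.141, -0.001, 0.565]
contact_force: [-2.8, 5.1, 6.8]
opening: 0.146
grasp_force: 78.9
```

{"op": "apply_moves", "data": {
  "deltas": [
    {"claw": 1, "delta_pos": [0, 0, 0], "yaw": 0},
    {"claw": 1, "delta_pos": [0, 0, 0], "yaw": 0.1},
    {"claw": 1, "delta_pos": [0, 0, 0], "yaw": 0.1},
    {"claw": 1, "delta_pos": [0, 0, 0], "yaw": 0.1},
    {"claw": 1, "delta_pos": [0, 0, 0], "yaw": 0.1},
    {"claw": 1, "delta_pos": [0, 0, 0], "yaw": 0}
  ]
}}

```text
clock: 21.18
eef_pos: [517.0, -324.6, 292.6]
tcp_rot: [3.141, -0.001, 0.164]
contact_force: [-2.1, 3.6, 5.6]
opening: 0.146
grasp_force: 78.8
```

Run:
```python
from h import *
s=r.sense();print(s)
```

```text
{'clock': 21.175, 'qpos': array([-5.63237868e-01,  4.54106736e-01,  1.75795961e+00,  4.16840027e-04,
        9.28525261e-01,  8.43097302e-01]), 'qvel': array([ 0.00136786, -0.00028566,  0.0002516 , -0.00018376,  0.00269747,
       -0.0382061 ]), 'joint_efforts': array([ -1.18933808, -59.347229  , -29.57735181,  -0.36056039,
        -1.37117565,   0.7491949 ]), 'eef_pos': array([ 517.00840101, -324.63406141,  292.64979575]), 'tcp_rot': array([ 3.14117626e+00, -9.69636204e-04,  1.64211832e-01]), 'contact_force': array([-2.0599752 ,  3.56820651,  5.60265401]), 'wrist_torque': array([0.54153803, 0.43535051, 0.11714281]), 'grasp_force': 78.81185531616211, 'opening': 0.14560865241803328}
```

{"op": "apply_moves", "data": {
  "deltas": [
    {"claw": 1, "delta_pos": [0, 0, 0], "yaw": 0.12},
    {"claw": 1, "delta_pos": [0, 0, 0], "yaw": 0.12},
    {"claw": 1, "delta_pos": [0, 0, 0], "yaw": 0.12},
    {"claw": 1, "delta_pos": [0, 0, 0], "yaw": 0.12},
    {"claw": 1, "delta_pos": [0, 0, 0], "yaw": 0.12},
    {"claw": 1, "delta_pos": [0, 0, 0], "yaw": 0.12},
    {"claw": 1, "delta_pos": [0, 0, 0], "yaw": 0.09},
    {"claw": 1, "delta_pos": [0, 0, 0], "yaw": 0}
  ]
}}

```text
clock: 22.18
eef_pos: [516.9, -325.0, 292.7]
tcp_rot: [3.141, -0.001, -0.645]
contact_force: [-3.8, 1.2, 5.3]
opening: 0.148
grasp_force: 78.8
```

{"op": "apply_moves", "data": {
  "deltas": [
    {"claw": 1, "delta_pos": [0, 0, 0], "yaw": 0},
    {"claw": 1, "delta_pos": [0, 0, 0], "yaw": 0}
  ]
}}

```text
clock: 22.42
eef_pos: [516.9, -325.0, 292.7]
tcp_rot: [3.141, -0.001, -0.644]
contact_force: [-4.0, 1.1, 4.9]
opening: 0.147
grasp_force: 78.8
```

Run:
```python
from h import *
s=r.sense();print(s['clock'],s['eef_pos'],s['tcp_rot'],s['wrist_torque'],s['contact_force'])
f=grab('wrist');cv2.imwrite('pics/w5.png',f['img']);faces(f,168,5)
f=grab('scene');tops(f,0,0);faces(f,168,5)
i=grab('side')['img'][200:440,330:570];cv2.imwrite('pics/s5.png',np.hstack([cv2.resize(i,(400,400)),cv2.resize(f['img'][150:390,100:400],(400,400))]))
```

```text
22.425 [ 516.86453274 -325.02539103  292.66036648] [ 3.14116745e+00 -1.25675277e-03 -6.44046690e-01] [0.106989   0.77251211 0.1897866 ] [-4.00195202  1.14436436  4.93844099]
[247. 381.] 2526 c [ 535.  -315.7] med [ 537.4 -313.5  168.8] x [514.8 550.5 532.6] sz [39.9 20.2] th 18.28
[395. 381.] 2528 c [ 512.3 -345.6] med [ 510.  -348.1  168.8] x [502.8 522.1 512.5] sz [40.4 20. ] th 88.70
[ 20. 454.] 2224 c [ 558.1 -237.4] med [ 558.3 -238.3  166.9] x [549.3 571.  560.2] sz [17.3 24. ] th 43.76
[227. 217.] 312 c [ 518.5 -176.9] z 167.2 sz [19.5 85.9] ang -0.036
[253. 223.] 311 c [ 522.2 -123.5] z 167.3 sz [17.4 85.6] ang -0.036
[280. 230.] 319 c [523.4 -70.7] z 167.3 sz [17.3 86.3] ang -0.035
[307. 236.] 329 c [526.2 -19.1] z 167.2 sz [17.1 86.8] ang -0.036
[452. 282.] 330 c [523.2 253.4] z 111.9 sz [85.7 15.8] ang 0.033
[306. 351.] 402 c [716.7  31.1] z 101.7 sz [16.2 85.2] ang -0.526
```

View pics/w5.png

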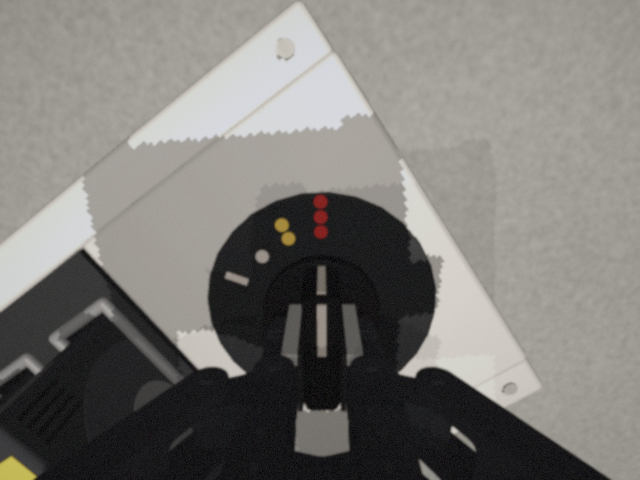

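View pics/s5.png

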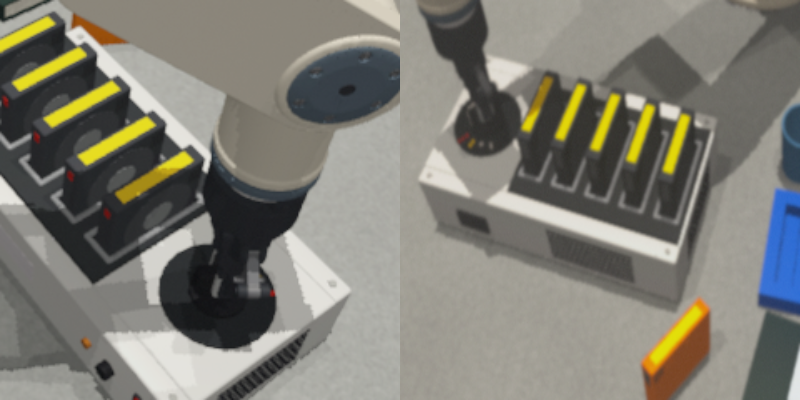

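The pointer (321,280) lines up with the three red dots (320,216). Wrist torque is 0.19 N m, the expected holding torque. All five bays hold cartridges at equal height. Handing in.

```bash
python3 -c "
from rig import r
print(r.sign_off())"
```

```text
the job is handed in; nothing more can be done
None
```

I loaded spares into the two empty bays (1 and 2), both fully home, and handed the job in at about 22 s with the dial held at its third click.

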